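# Restock the feed lane with the full tubs

## Robot

A 7-joint arm with a two-finger parallel gripper is mounted at the origin on the work surface. World frame = base frame: x ahead of the robot, y to its left, z up, the work surface at z = 0. Lengths are in m, angles in rad, forces in N, time in s.
With the tool pointing down it reaches from about 0.4 to 0.875 m from the base axis. Payload 6.5 kg.
Tool frame: the origin (TCP) lies at the very end of the fingers, on their centre line; the grasp point (between the pads) lies 19 mm behind it; z points along the fingers, y is the direction in which the jaws open and shut (so a half turn about z gives the same grasp; the last joint's range is limited). The gripper opens to 88 mm and grips with 3 to 60 N. Pads are 18 mm wide; open, the fingers measure 123 mm over their backs; the gripper's body (75 mm by 187 mm) begins 45 mm behind the grasp point.
Start: joints at [1.096, 0.536, -0.004, 1.538, 0.003, 1.067, -0.071], TCP at [0.258, -0.596, 0.239] pointing down, gripper open.
Joint ranges: [-2.7, 2.7], [-0.37, 2.16], [-1.27, 1.26], [0.24, 2.4], [-1.31, 4.45], [0.19, 1.91], [-2.76, 2.76]. Speed limits (rad/s): [2.39, 2.39, 3.14, 3.14, 3.14, 3.14, 3.14].

## Interface

Orientations are given as a rotation vector (axis times angle).
In Python, from station import manip gives the robot as it stands. The module is installed in compiled form; this text tells all that it offers. Calls block until the motion is done:
- manip.movep(position, orientation): joint-space move of the TCP to a pose.
- manip.move_linear(position, max_speed=0.15, attitude=None, force_limit=None): straight line of the TCP; attitude=None keeps the orientation; max_speed is the mean speed in m/s. With force_limit (N) it stops when the force on the tool has changed by that much, and returns True; else False.
- manip.set_joints(angles): joint-space move.
- manip.grip(opening, f_grip=None): finger opening in m; f_grip is the grip in N (None keeps the last); returns when the fingers have stopped.
- manip.pause(seconds).
- manip.ik(position, orientation): joint angles nearest the present ones, or None.
- manip.snapshot(name): name is "scene" or "side" or "wrist"; returns a dict with "pixels" (384x512x3 uint8, red, green, blue), "range_z" (384x512 float32, m along the optical axis (not along the pixel's ray), 0 where there is no reading), "camera_matrix" (3x3 intrinsics, pixels), "R" (3x3) and "t" (3): a world point X has camera coordinates R X + t. Camera axes: x right, y down, z forward; pixel columns grow to the right and rows downward; lengths in m; the calibration is good to about 2 mm. A picture is of the moment at which its call begins.
A pose or a line that the arm cannot do raises manip.IKError and nothing moves.
- manip.hand_in(): hands the job in, once; it reports no verdict.
Trained networks look in a picture, given as the dict that the camera call returned (one of the last four; its "shot" number tells which), for a name from the list of things; names that differ only in an ending like _2 or _b are one class to them, and where a whole thing is asked for, a point or a joint stands for the part that bears it (a point fixed in the world has none). Each returns a list of dicts, best first, with "score" (0 to 1); they miss things now and then, are a little off and sometimes report something else, mostly with a low value. They report only what shows in the picture. A call takes as long as a camera call.
- manip.boxes_of(picture, name): "pixel" ([row, column] in pixels, amid what is visible of it).
- manip.cut_out(picture, name): "region" (384x512 bool, what is visible of it) and "pixel" ([row, column] in pixels, amid what is visible of it).
Readings, each from a call of its own:
- manip.current_clock(): time.
- manip.current_q(): joint angles.
- manip.current_joint_velocities(): joint speeds.
- manip.current_joint_efforts(): joint torques, N m.
- manip.current_eef_pos(): TCP position.
- manip.current_tool_rot(): TCP orientation.
- manip.current_ft_force(): force on the tool from outside, world axes, zero at the start.
- manip.current_moment(): the same for the moment, N m.
- manip.current_grip_width(): finger opening in m.
Only numpy, scipy, OpenCV 4.12 (cv2) and the standard library are available. Lean on these libraries where they do the work, as an engineer would, in place of code of your own. Each camera call takes 0.05 s, during which the arm holds its last target.

## Task

Some of the look-alike lidded tubs on the bench are full of fittings and the others are empty; lift each one to feel which it is. Draw the bolt at the lane's mouth right back, slide every full tub into the lane from its open end and push them up together, the first against the end stop and the rest close behind it with no gaps, then shut the bolt fully behind them. Stand every empty tub upright in the cardboard returns tray, and leave the other things on the bench where they are.

Things in the scene. Friction and masses are not known exactly. Their poses are not given: they have to be found in the camera images.
- tub_a: one of up to six look-alike grey lidded tubs, upright on the bench, 4 or 5 present (else None). 1 to 3 are full (420-630 g), 1 to 3 empty (95-150 g); letters tell nothing. Foot plate 70 x 70 x 5 mm; body above it 50 mm across own x, 66 mm along own y; fixed lid 50 x 70 mm, top at 60 mm; so the foot juts out 10 mm at each x side. Grip across x. Origin: centre of underside, z up; a half turn is no different
- tub_b: one of up to six look-alike grey lidded tubs, upright on the bench, 4 or 5 present (else None). 1 to 3 are full (420-630 g), 1 to 3 empty (95-150 g); letters tell nothing. Foot plate 70 x 70 x 5 mm; body above it 50 mm across own x, 66 mm along own y; fixed lid 50 x 70 mm, top at 60 mm; so the foot juts out 10 mm at each x side. Grip across x. Origin: centre of underside, z up; a half turn is no different
- tub_c: one of up to six look-alike grey lidded tubs, upright on the bench, 4 or 5 present (else None). 1 to 3 are full (420-630 g), 1 to 3 empty (95-150 g); letters tell nothing. Foot plate 70 x 70 x 5 mm; body above it 50 mm across own x, 66 mm along own y; fixed lid 50 x 70 mm, top at 60 mm; so the foot juts out 10 mm at each x side. Grip across x. Origin: centre of underside, z up; a half turn is no different
- tub_d: one of up to six look-alike grey lidded tubs, upright on the bench, 4 or 5 present (else None). 1 to 3 are full (420-630 g), 1 to 3 empty (95-150 g); letters tell nothing. Foot plate 70 x 70 x 5 mm; body above it 50 mm across own x, 66 mm along own y; fixed lid 50 x 70 mm, top at 60 mm; so the foot juts out 10 mm at each x side. Grip across x. Origin: centre of underside, z up; a half turn is no different
- tub_e: one of up to six look-alike grey lidded tubs, upright on the bench, 4 or 5 present (else None). 1 to 3 are full (420-630 g), 1 to 3 empty (95-150 g); letters tell nothing. Foot plate 70 x 70 x 5 mm; body above it 50 mm across own x, 66 mm along own y; fixed lid 50 x 70 mm, top at 60 mm; so the foot juts out 10 mm at each x side. Grip across x. Origin: centre of underside, z up; a half turn is no different
- tub_f: one of up to six look-alike grey lidded tubs, upright on the bench, 4 or 5 present (else None). 1 to 3 are full (420-630 g), 1 to 3 empty (95-150 g); letters tell nothing. Foot plate 70 x 70 x 5 mm; body above it 50 mm across own x, 66 mm along own y; fixed lid 50 x 70 mm, top at 60 mm; so the foot juts out 10 mm at each x side. Grip across x. Origin: centre of underside, z up; a half turn is no different
- lane: steel feed lane, fixed on the bench: a straight channel along own y for tubs in single file. Origin: bench height, under the middle of its 222 mm rails; +y to the open mouth, -y to the closed end, -x to the robot's side. Floor 3 mm thick, side walls 76 mm apart inside, each with an inturned lip (12 to 15 mm above the bench); lip edges 58 mm apart: foot plates run beneath, bodies pass between
- lane_stop (a point): on the lane's floor (3 mm above the bench), mid width, at the inner face of the end stop (a steel block 37 mm tall); axes as the lane's. A tub pushed home has its centre at y = 35 mm from here, the next 105, the third 175 mm. Because of the lips a tub goes in or out only by the mouth, its y axis along the lane
- lane_mouth (a point): on the lane's floor, mid width, where the rails end (222 mm from the stop); axes as the lane's. Beyond it the floor runs on 103 mm as an open apron where a tub can be set down, with low flared lead-ins (15 mm tall, 75 widening to 97 mm apart inside) from 17 to 53 mm past the mouth
- bolt (a joint): barrel bolt across the lane just past its mouth (8 mm): a 12 mm square steel bar, 5 to 17 mm above the bench, sliding along the lane's x between two low guides (15 mm tall) on the -x side. 0 = shut (tip 3 mm short of the lane's middle line: no tub passes); 0.042 m = fully drawn towards -x; clear from 0.034. Friction about 2 N; stays where left
- bolt_knob (a point): on the axis of the bolt's upright knob, 45 mm above the bench. Knob 20 mm in diameter from 39 to 51 mm (top) above the bench, on a 16 mm stem down to 17 mm. It moves with the bolt along the lane's x; shut, it is 71 mm from the lane's middle line on the -x side
- tray: shallow open cardboard returns tray, fixed, 200 mm (own x) by 164 mm (own y) outside, walls 4 mm thick and 32 mm high, floor 4 mm thick. Origin: centre of the underside. Empties stand on its floor; room for two by two
- gland_1: bystander: a grey plastic cable gland standing on the bench, 42 mm wide, 56 mm tall; origin under its centre
- gland_2: bystander: another such cable gland, between the tray and the lane
- tape: bystander: a roll of packing tape lying flat, 100 mm across, 48 mm tall
- scanner: bystander: a hand scanner lying on the bench, 170 mm long, 45 mm tall
- marker: bystander: a marker pen, 135 mm long, 15 mm tall

How it is judged:
On the way, in this order (a step that is already met when the one before it is completed fails the run):
1. the bolt is drawn back, clear of the lane's mouth (value of joint bolt above 0.034 m), for 0.2 s.
2. a full tub stands in the lane under its lips, the bolt still drawn (((x of tub_a in the frame of lane_stop between -0.008 and 0.008 m and y of tub_a in the frame of lane_stop between 0.025 and 0.19 m and z of tub_a in the frame of lane_stop between -0.004 and 0.005 m and angle between tub_a's own z axis and vertical below 0.1 rad and contact force between tub_a and lane above 2.5 N) or (x of tub_b in the frame of lane_stop between -0.008 and 0.008 m and y of tub_b in the frame of lane_stop between 0.025 and 0.19 m and z of tub_b in the frame of lane_stop between -0.004 and 0.005 m and angle between tub_b's own z axis and vertical below 0.1 rad and contact force between tub_b and lane above 2.5 N) or (x of tub_c in the frame of lane_stop between -0.008 and 0.008 m and y of tub_c in the frame of lane_stop between 0.025 and 0.19 m and z of tub_c in the frame of lane_stop between -0.004 and 0.005 m and angle between tub_c's own z axis and vertical below 0.1 rad and contact force between tub_c and lane above 2.5 N) or (x of tub_d in the frame of lane_stop between -0.008 and 0.008 m and y of tub_d in the frame of lane_stop between 0.025 and 0.19 m and z of tub_d in the frame of lane_stop between -0.004 and 0.005 m and angle between tub_d's own z axis and vertical below 0.1 rad and contact force between tub_d and lane above 2.5 N) or (x of tub_e in the frame of lane_stop between -0.008 and 0.008 m and y of tub_e in the frame of lane_stop between 0.025 and 0.19 m and z of tub_e in the frame of lane_stop between -0.004 and 0.005 m and angle between tub_e's own z axis and vertical below 0.1 rad and contact force between tub_e and lane above 2.5 N) or (x of tub_f in the frame of lane_stop between -0.008 and 0.008 m and y of tub_f in the frame of lane_stop between 0.025 and 0.19 m and z of tub_f in the frame of lane_stop between -0.004 and 0.005 m and angle between tub_f's own z axis and vertical below 0.1 rad and contact force between tub_f and lane above 2.5 N)) and value of joint bolt above 0.02 m), for 0.2 s.
3. the bolt is shut behind the tubs (value of joint bolt below 0.008 m), for 0.2 s.
At the end, for the whole second after the job is handed in: Every full tub (told by its weight on the lane) stands upright on the lane's floor, under the lips: one within 8 mm of the end stop and each other within 8 mm of its neighbour; the bolt is shut to within 8 mm; every empty tub stands upright on the floor of the returns tray; all at rest and released (((x of tub_a in the frame of lane_stop between -0.008 and 0.008 m and y of tub_a in the frame of lane_stop between 0.025 and 0.19 m and z of tub_a in the frame of lane_stop between -0.004 and 0.005 m and angle between tub_a's own z axis and vertical below 0.1 rad and contact force between tub_a and lane above 2.5 N and (y of tub_a in the frame of lane_stop below 0.043 m or distance between tub_a and tub_b below 0.078 m or distance between tub_a and tub_c below 0.078 m or distance between tub_a and tub_d below 0.078 m or distance between tub_a and tub_e below 0.078 m or distance between tub_a and tub_f below 0.078 m)) or (x of tub_a in the frame of tray between -0.085 and 0.085 m and y of tub_a in the frame of tray between -0.067 and 0.067 m and z of tub_a in the frame of tray between 0 and 0.012 m and angle between tub_a's own z axis and vertical below 0.1 rad and contact force between tub_a and tray below 2.5 N)) and ((x of tub_b in the frame of lane_stop between -0.008 and 0.008 m and y of tub_b in the frame of lane_stop between 0.025 and 0.19 m and z of tub_b in the frame of lane_stop between -0.004 and 0.005 m and angle between tub_b's own z axis and vertical below 0.1 rad and contact force between tub_b and lane above 2.5 N and (y of tub_b in the frame of lane_stop below 0.043 m or distance between tub_b and tub_a below 0.078 m or distance between tub_b and tub_c below 0.078 m or distance between tub_b and tub_d below 0.078 m or distance between tub_b and tub_e below 0.078 m or distance between tub_b and tub_f below 0.078 m)) or (x of tub_b in the frame of tray between -0.085 and 0.085 m and y of tub_b in the frame of tray between -0.067 and 0.067 m and z of tub_b in the frame of tray between 0 and 0.012 m and angle between tub_b's own z axis and vertical below 0.1 rad and contact force between tub_b and tray below 2.5 N)) and ((x of tub_c in the frame of lane_stop between -0.008 and 0.008 m and y of tub_c in the frame of lane_stop between 0.025 and 0.19 m and z of tub_c in the frame of lane_stop between -0.004 and 0.005 m and angle between tub_c's own z axis and vertical below 0.1 rad and contact force between tub_c and lane above 2.5 N and (y of tub_c in the frame of lane_stop below 0.043 m or distance between tub_c and tub_a below 0.078 m or distance between tub_c and tub_b below 0.078 m or distance between tub_c and tub_d below 0.078 m or distance between tub_c and tub_e below 0.078 m or distance between tub_c and tub_f below 0.078 m)) or (x of tub_c in the frame of tray between -0.085 and 0.085 m and y of tub_c in the frame of tray between -0.067 and 0.067 m and z of tub_c in the frame of tray between 0 and 0.012 m and angle between tub_c's own z axis and vertical below 0.1 rad and contact force between tub_c and tray below 2.5 N)) and ((x of tub_d in the frame of lane_stop between -0.008 and 0.008 m and y of tub_d in the frame of lane_stop between 0.025 and 0.19 m and z of tub_d in the frame of lane_stop between -0.004 and 0.005 m and angle between tub_d's own z axis and vertical below 0.1 rad and contact force between tub_d and lane above 2.5 N and (y of tub_d in the frame of lane_stop below 0.043 m or distance between tub_d and tub_a below 0.078 m or distance between tub_d and tub_b below 0.078 m or distance between tub_d and tub_c below 0.078 m or distance between tub_d and tub_e below 0.078 m or distance between tub_d and tub_f below 0.078 m)) or (x of tub_d in the frame of tray between -0.085 and 0.085 m and y of tub_d in the frame of tray between -0.067 and 0.067 m and z of tub_d in the frame of tray between 0 and 0.012 m and angle between tub_d's own z axis and vertical below 0.1 rad and contact force between tub_d and tray below 2.5 N)) and ((x of tub_e in the frame of lane_stop between -0.008 and 0.008 m and y of tub_e in the frame of lane_stop between 0.025 and 0.19 m and z of tub_e in the frame of lane_stop between -0.004 and 0.005 m and angle between tub_e's own z axis and vertical below 0.1 rad and contact force between tub_e and lane above 2.5 N and (y of tub_e in the frame of lane_stop below 0.043 m or distance between tub_e and tub_a below 0.078 m or distance between tub_e and tub_b below 0.078 m or distance between tub_e and tub_c below 0.078 m or distance between tub_e and tub_d below 0.078 m or distance between tub_e and tub_f below 0.078 m)) or (x of tub_e in the frame of tray between -0.085 and 0.085 m and y of tub_e in the frame of tray between -0.067 and 0.067 m and z of tub_e in the frame of tray between 0 and 0.012 m and angle between tub_e's own z axis and vertical below 0.1 rad and contact force between tub_e and tray below 2.5 N)) and ((x of tub_f in the frame of lane_stop between -0.008 and 0.008 m and y of tub_f in the frame of lane_stop between 0.025 and 0.19 m and z of tub_f in the frame of lane_stop between -0.004 and 0.005 m and angle between tub_f's own z axis and vertical below 0.1 rad and contact force between tub_f and lane above 2.5 N and (y of tub_f in the frame of lane_stop below 0.043 m or distance between tub_f and tub_a below 0.078 m or distance between tub_f and tub_b below 0.078 m or distance between tub_f and tub_c below 0.078 m or distance between tub_f and tub_d below 0.078 m or distance between tub_f and tub_e below 0.078 m)) or (x of tub_f in the frame of tray between -0.085 and 0.085 m and y of tub_f in the frame of tray between -0.067 and 0.067 m and z of tub_f in the frame of tray between 0 and 0.012 m and angle between tub_f's own z axis and vertical below 0.1 rad and contact force between tub_f and tray below 2.5 N)) and ((x of tub_a in the frame of lane_stop between -0.008 and 0.008 m and y of tub_a in the frame of lane_stop between 0.025 and 0.043 m) or (x of tub_b in the frame of lane_stop between -0.008 and 0.008 m and y of tub_b in the frame of lane_stop between 0.025 and 0.043 m) or (x of tub_c in the frame of lane_stop between -0.008 and 0.008 m and y of tub_c in the frame of lane_stop between 0.025 and 0.043 m) or (x of tub_d in the frame of lane_stop between -0.008 and 0.008 m and y of tub_d in the frame of lane_stop between 0.025 and 0.043 m) or (x of tub_e in the frame of lane_stop between -0.008 and 0.008 m and y of tub_e in the frame of lane_stop between 0.025 and 0.043 m) or (x of tub_f in the frame of lane_stop between -0.008 and 0.008 m and y of tub_f in the frame of lane_stop between 0.025 and 0.043 m)) and value of joint bolt below 0.008 m and linear speed of each of tub_a, tub_b, tub_c, tub_d, tub_e, tub_f below 0.02 m/s); the robot touches nothing.
It fails at once if a bystander (gland_1) is moved more than 40 mm (distance of gland_1 from where it was at the start of the episode above 0.04 m).
It fails at once if a bystander (gland_2) is moved more than 40 mm (distance of gland_2 from where it was at the start of the episode above 0.04 m).
It fails at once if a bystander (tape) is moved more than 40 mm (distance of tape from where it was at the start of the episode above 0.04 m).
It fails at once if a bystander (scanner) is moved more than 40 mm (distance of scanner from where it was at the start of the episode above 0.04 m).
It fails at once if a bystander (marker) is moved more than 40 mm (distance of marker from where it was at the start of the episode above 0.04 m).
Of tub_a, tub_b, tub_c, tub_d, tub_e, tub_f only 4 to 5 are there at a start; the rules pass over those that are not, and their reading is None.
At some moment in a run one of tub_a, tub_b, tub_c, tub_d, tub_e, tub_f may be knocked a few centimetres aside while the robot is not near it.
It also fails if it takes over 208 s, if anything falls off the work surface, if the arm or the gripper's body presses on something with over 40 N, if the wrist force passes 120 N, or if a joint passes its speed limit or range.

## Working session

There is one attempt and no reset: what is moved stays moved. The work goes in short steps, each a Python script; the robot and the scene stay as the last script left them, time stands still between calls to the robot, and variables do not carry over. Pictures are saved under pics/ and viewed, and the job is handed in when it is done.

```bash
mkdir -p pics; cat > h.py <<'E'
import numpy as np, cv2
from station import manip
def save(s,n): cv2.imwrite(f'pics/{n}.png', cv2.cvtColor(s['pixels'],cv2.COLOR_RGB2BGR))
def cloud(s):
    K=s['camera_matrix'];z=s['range_z'];v,u=np.mgrid[0:384,0:512]
    c=np.stack([(u-K[0,2])/K[0,0]*z,(v-K[1,2])/K[1,1]*z,z],-1)
    w=(c-s['t'])@s['R']
    w[z==0]=np.nan
    return w
E
python3 - <<'E'
from h import *
print(manip.current_clock(), manip.current_tool_rot(), manip.current_ft_force())
for n in ['scene','side','wrist']:
    s=manip.snapshot(n); save(s,n+'0'); print(n,s['t'],-s['R'].T@s['t'])
    w=cloud(s)
    for o in ['tub_a','lane','bolt','tray','gland_1','tape','scanner','marker','bolt_knob']:
        for d in manip.cut_out(s,o):
            m=d['region']; p=w[m]; p=p[~np.isnan(p[:,0])]
            if len(p): print(o,round(d['score'],2),np.round(d['pixel']),m.sum(),np.round(np.median(p,0),3),np.round(np.percentile(p,98,axis=0),3),np.round(np.percentile(p,2,axis=0),3))
E
```

```text
0.0 [-3.07453493e+00 -6.37477695e-01  7.33227076e-04] [ 0.19648385  0.45518524 -0.42583837]
scene [ 0.22426431 -0.25700425  1.60812715] [1.43478485 0.30319862 0.74288737]
tub_a 0.81 [158. 218.] 682 [ 0.471 -0.21   0.039] [ 0.485 -0.182  0.063] [ 0.429 -0.248  0.002]
tub_a 0.8 [192. 394.] 843 [0.449 0.299 0.043] [0.461 0.331 0.063] [0.406 0.265 0.002]
tub_a 0.76 [228. 409.] 1136 [0.585 0.357 0.043] [0.6   0.392 0.063] [ 0.535  0.323 -0.   ]
tub_a 0.65 [192. 351.] 813 [0.473 0.195 0.043] [0.486 0.227 0.063] [0.429 0.16  0.002]
tub_a 0.63 [165. 254.] 717 [ 0.459 -0.103  0.041] [ 0.471 -0.074  0.063] [ 0.414 -0.142  0.002]
lane 0.87 [225. 291.] 4660 [0.635 0.074 0.004] [0.697 0.222 0.037] [ 0.571 -0.102  0.001]
bolt 0.49 [218. 322.] 231 [0.576 0.141 0.018] [0.632 0.149 0.052] [ 0.507  0.126 -0.   ]
tray 0.91 [161. 150.] 2631 [ 0.503 -0.414  0.007] [ 0.607 -0.322  0.033] [ 0.404 -0.491  0.001]
gland_1 0.84 [177. 317.] 288 [0.439 0.089 0.039] [0.45  0.107 0.058] [0.414 0.066 0.   ]
gland_1 0.49 [179. 192.] 278 [ 0.574 -0.247  0.04 ] [ 0.586 -0.233  0.059] [ 0.51  -0.269  0.   ]
tape 0.94 [
[... 1743 characters left out ...]
06 0.342 0.033] [0.753 0.383 0.049] [ 0.66   0.289 -0.   ]
tape 0.44 [315. 288.] 1823 [0.422 0.324 0.049] [0.458 0.336 0.062] [ 0.392  0.267 -0.   ]
scanner 0.82 [150. 239.] 576 [ 0.703 -0.258  0.032] [ 0.73  -0.234  0.045] [ 0.676 -0.399  0.005]
marker 0.49 [226. 164.] 171 [0.748 0.108 0.012] [0.787 0.152 0.015] [ 0.717  0.051 -0.001]
bolt_knob 0.51 [245. 232.] 225 [0.574 0.145 0.018] [0.628 0.153 0.051] [0.556 0.135 0.009]
wrist [-0.64950349 -0.04575556  0.39107389] [ 0.33521268 -0.56245328  0.38492326]
lane 0.41 [  8. 219.] 592 [ 0.408 -0.481  0.017] [ 0.425 -0.443  0.034] [ 0.405 -0.497 -0.   ]
tray 0.82 [  4. 218.] 569 [ 0.408 -0.481  0.019] [ 0.424 -0.443  0.034] [ 0.405 -0.497  0.001]
```

```bash
python3 - <<'E'
import cv2
for n in ['scene0','side0']:
    i=cv2.imread(f'pics/{n}.png'); cv2.imwrite(f'pics/{n}b.png',cv2.resize(i,(800,600),interpolation=cv2.INTER_CUBIC))
E
```

```text
(no output)
```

View pics/scene0b.png

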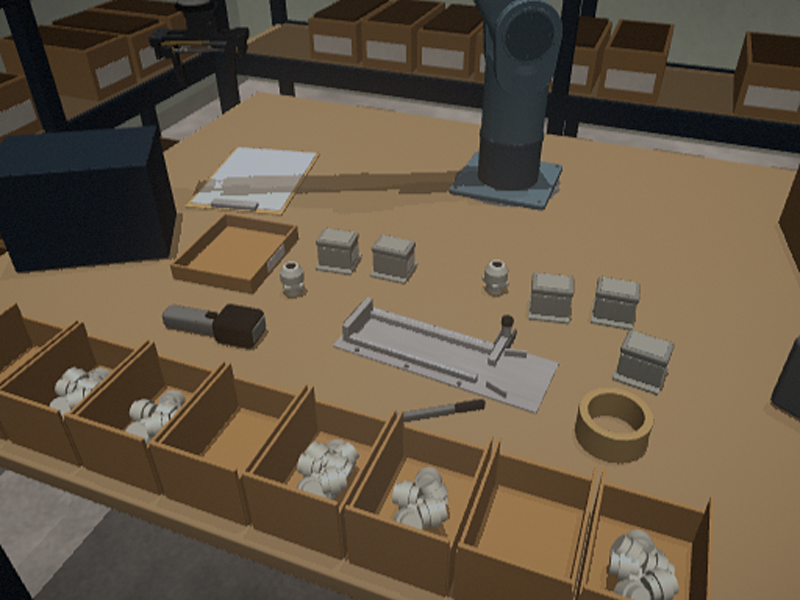

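View pics/side0b.png

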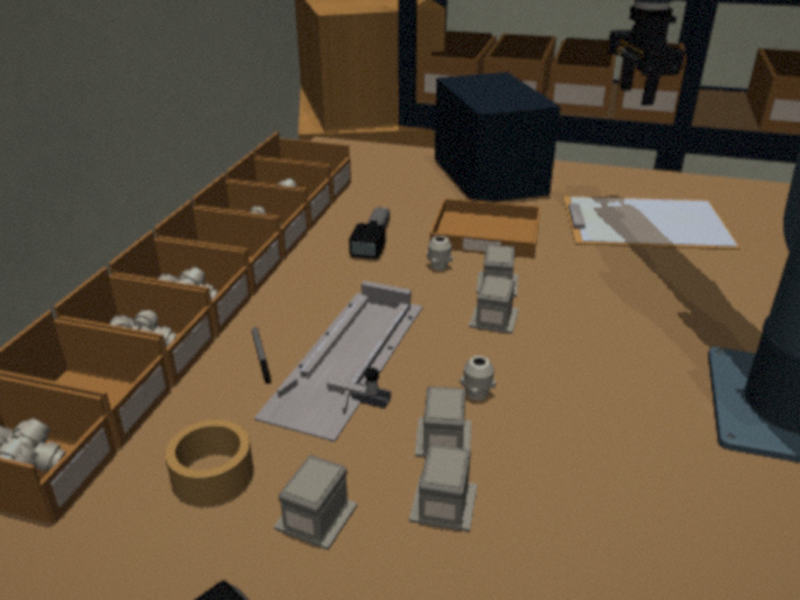

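Both views agree on five tubs. Near the tray they are at px (337,250) and (393,257), and on the far side at (552,296), (615,301) and (643,360). The bolt is shut, and there is a gland at (291,278) between tray and lane. Next I'll take overhead wrist views.

```bash
cat >> h.py <<'E'
from scipy.spatial.transform import Rotation as Ro
def ori(yaw): return (Ro.from_euler('z',yaw)*Ro.from_euler('x',np.pi)).as_rotvec()
def rect(p):
    (c,wh,a)=cv2.minAreaRect((p[:,:2]*1000).astype(np.float32))
    a=np.radians(a); 
    if wh[0]>wh[1]: a+=np.pi/2; wh=wh[::-1]   # a = direction of short side (tub x)
    a=(a+np.pi/2)%np.pi-np.pi/2
    return np.array(c)/1000,np.array(wh),a
def tubs(s,verbose=True):
    w=cloud(s);out=[]
    for d in manip.cut_out(s,'tub_a'):
        m=cv2.erode(d['region'].astype(np.uint8),np.ones((3,3)))>0
        p=w[m];p=p[~np.isnan(p[:,0])]
        if len(p)<50: continue
        z=np.percentile(p[:,2],95); q=p[(p[:,2]>z-.006)]
        if len(q)<30: continue
        # drop outliers
        md=np.median(q[:,:2],0); q=q[np.linalg.norm(q[:,:2]-md,axis=1)<.055]
        c,wh,a=rect(q); out.append((c,wh,a,z,d['score']))
        if verbose: print('tub',round(d['score'],2),np.round(d['pixel']),'c',np.round(c,4),'wh',np.round(wh,1),'xdir',round(np.degrees(a),1),'z',round(z,4))
    return out
E
python3 - <<'E'
from h import *
s=manip.snapshot('scene');tubs(s);s=manip.snapshot('side');tubs(s)
for P in [(.45,-.2,.4),(.42,0,.4),(.45,.2,.4),(.55,.1,.38)]:
    print(P,[None if manip.ik(P,ori(y)) is None else 1 for y in (0,.5,-.5)])
manip.movep((.45,-.25,.38),ori(0)); print(manip.current_clock())
s=manip.snapshot('wrist');save(s,'w1');tubs(s)
manip.movep((.45,.0,.4),ori(0)); print(manip.current_clock())
s=manip.snapshot('wrist');save(s,'w2');tubs(s)
manip.movep((.45,.2,.4),ori(0)); print(manip.current_clock())
s=manip.snapshot('wrist');save(s,'w3');tubs(s);np.save('w3.npy',cloud(s))
print(manip.current_clock())
E
```

```text
tub 0.98 [194. 396.] c [0.4288 0.2982] wh [49.6 64.3] xdir 6.0 z 0.0625
tub 0.96 [191. 350.] c [0.4559 0.191 ] wh [48.2 63.6] xdir 8.9 z 0.0625
tub 0.91 [232. 408.] c [0.5675 0.359 ] wh [45.2 65.2] xdir -8.7 z 0.0623
tub 0.86 [161. 217.] c [ 0.4545 -0.2117] wh [46.1 63. ] xdir 3.5 z 0.0622
tub 0.85 [166. 252.] c [ 0.4412 -0.1039] wh [46.1 64. ] xdir -2.7 z 0.0626
tub 0.86 [196. 320.] c [ 0.4343 -0.1033] wh [46.7 68.6] xdir -1.2 z 0.0612
tub 0.84 [267. 286.] c [0.4508 0.1938] wh [48.2 72.2] xdir 9.8 z 0.0617
tub 0.79 [314. 287.] c [0.4251 0.3022] wh [49.  68.4] xdir 4.2 z 0.0617
tub 0.59 [321. 202.] c [0.5603 0.3623] wh [47.3 68.3] xdir -8.3 z 0.0615
tub 0.57 [171. 317.] c [ 0.4506 -0.2093] wh [39.7 63.5] xdir 8.9 z 0.0613
(0.45, -0.2, 0.4) [1, 1, 1]
(0.42, 0, 0.4) [1, 1, 1]
(0.45, 0.2, 0.4) [1, 1, 1]
(0.55, 0.1, 0.38) [1, 1, 1]
3.25
tub 0.9 [152. 177.] c [ 0.437 -0.111] wh [46.6 67.8] xdir 0.0 z 0.0625
tub 0.86 [149. 235.] c [ 0.4483 -0.2186] wh [50.  67.6] xdir 6.7 z 0.0627
tub 0.82 [145.  21.] c [0.4516 0.1792] wh [49.8 50.2] xdir 10.3 z 0.0621
tub 0.56 [71. 27.] c [0.5628 0.1381] wh [14.1 16.4] xdir -26.2 z 0.0516
4.3333
tub 0.89 [151. 309.] c [ 0.4367 -0.1087] wh [46.8 68.9] xdir -0.2 z 0.0627
tub 0.78 [144. 150.] c [0.4503 0.1892] wh [49.5 68.1] xdir 10.0 z 0.0626
tub 0.77 [146. 366.] c [ 0.4506 -0.2164] wh [45.7 67.5] xdir 6.9 z 0.0626
tub 0.7 [154. 103.] c [0.4257 0.2956] wh [49.3 68.7] xdir 1.9 z 0.0624
tub 0.64 [83. 49.] c [0.561  0.3561] wh [49.9 68.7] xdir -8.3 z 0.0624
5.25
tub 0.93 [157. 204.] c [0.4264 0.2964] wh [47.2 68.4] xdir 4.7 z 0.0624
tub 0.83 [141. 256.] c [0.4502 0.1906] wh [49.6 66.6] xdir 10.5 z 0.0625
tub 0.71 [ 65. 286.] c [0.5635 0.1413] wh [13.9 16. ] xdir 89.7 z 0.0524
tub 0.58 [152. 413.] c [ 0.4368 -0.1068] wh [46.9 66.8] xdir -0.2 z 0.0625
5.35
```

```bash
python3 - <<'E'
from h import *
manip.movep((.53,.05,.36),ori(0))
s=manip.snapshot('wrist');save(s,'w4');np.save('w4.npy',cloud(s))
manip.movep((.55,.15,.30),ori(0))
s=manip.snapshot('wrist');save(s,'w5');np.save('w5.npy',cloud(s))
for n in ('bolt','bolt_knob'):
  for d in manip.cut_out(s,n): print(n,d['score'],d['pixel'])
s=manip.snapshot('side');np.save('side.npy',cloud(s));s=manip.snapshot('scene');np.save('scene.npy',cloud(s))
print(manip.current_clock(),manip.current_eef_pos())
E
python3 - <<'E'
import cv2,numpy as np
for n in ['w4','w5']:
    i=cv2.imread(f'pics/{n}.png'); cv2.imwrite(f'pics/{n}b.png',cv2.resize(i,(800,600),interpolation=cv2.INTER_CUBIC))
# orthographic height map, 1mm
    w=np.load(n+'.npy').reshape(-1,3);w=w[~np.isnan(w[:,0])]
    w=w[w[:,2]<.12];w=w[np.argsort(w[:,2])]
    x=((w[:,0]-.5)*2000).astype(int);y=((.30-w[:,1])*2000).astype(int)
    k=(x>=0)&(x<500)&(y>=0)&(y<800)
    g=np.zeros((500,800),np.uint8);g[499-x[k],y[k]]=np.clip(w[k,2]*4000+40,20,255)
    g=cv2.morphologyEx(g,cv2.MORPH_CLOSE,np.ones((3,3)))
    cv2.imwrite(f'pics/{n}h.png',g)
E
```

```text
bolt 0.8 [131.8, 264.4]
bolt_knob 0.92 [128.6, 262.0]
6.925 [0.55046974 0.14905153 0.30087538]
```

View pics/w4b.png

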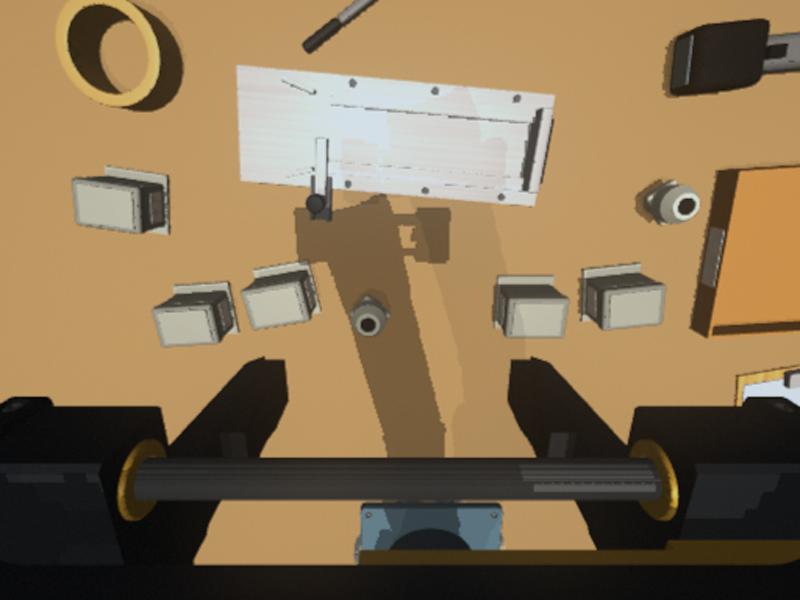

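View pics/w4h.png

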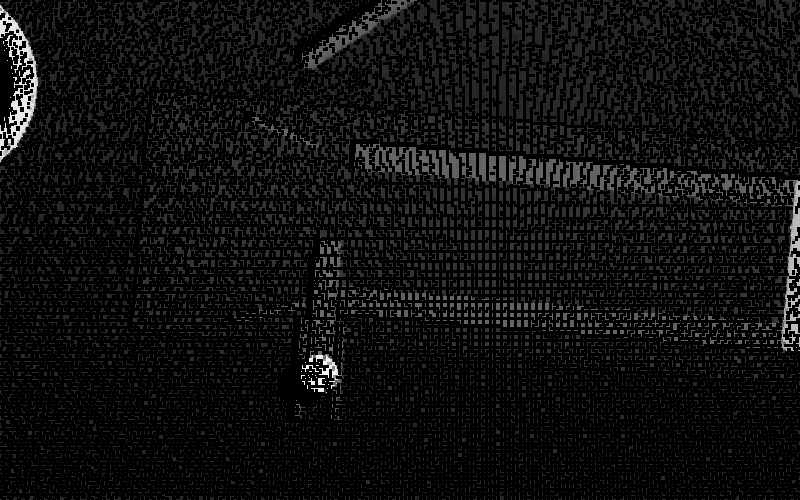

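View pics/w5h.png

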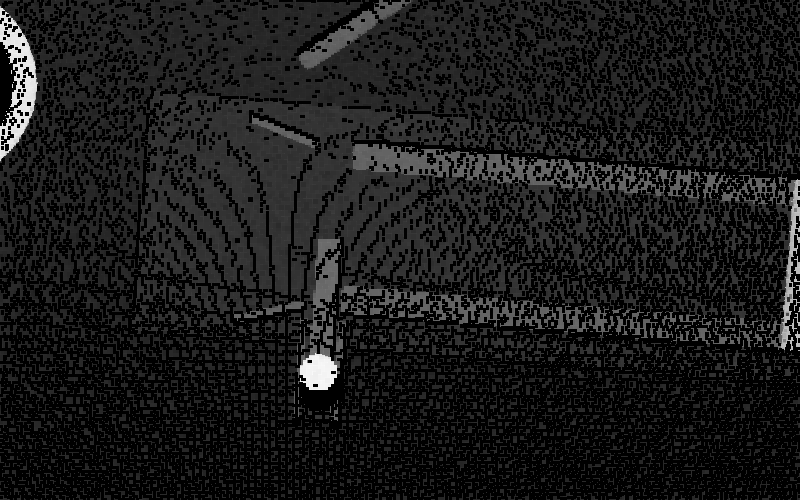

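```bash
cat > lane.py <<'E'
import numpy as np,sys
from scipy.optimize import minimize_scalar
for n in ['w4','w5']:
    w=np.load(n+'.npy').reshape(-1,3);w=w[~np.isnan(w[:,0])]
    b=w[(w[:,0]>.55)&(w[:,0]<.7)&(w[:,1]>-.08)&(w[:,1]<.1)]
    r=b[(b[:,2]>.0105)&(b[:,2]<.022)]
    c0=r[:,:2].mean(0)
    def sp(t):
        a=np.array([np.cos(t),np.sin(t)]);u=(r[:,:2]-c0)@a
        f=u>0
        return u[f].var()+u[~f].var()
    t=minimize_scalar(sp,bounds=(-.3,.3),method='bounded').x
    a=np.array([np.cos(t),np.sin(t)]);y=np.array([-np.sin(t),np.cos(t)])
    u=(r[:,:2])@a; c=u.mean()
    g=u[u<c0@a];f=u[u>c0@a]
    print(n,'theta deg',np.degrees(t),'near rail',np.percentile(g,[2,98]),'far',np.percentile(f,[2,98]),'mid',(np.percentile(g,98)+np.percentile(f,2))/2,(np.percentile(g,2)+np.percentile(f,98))/2, 'z',np.median(r[:,2]))
    # stop
    s=w[(w[:,2]>.030)&(w[:,2]<.042)&(w[:,0]>.56)&(w[:,0]<.70)&(w[:,1]<-.05)&(w[:,1]>-.2)]
    if len(s): print('stop y',np.percentile(s[:,:2]@y,[2,50,98]),'x',np.percentile(s[:,:2]@a,[2,98]),np.median(s[:,2]))
    r2=w[(w[:,2]>.0105)&(w[:,2]<.022)&(w[:,0]>.60)&(w[:,0]<.7)&(w[:,1]<.2)&(w[:,1]>-.1)]
    uu=r2[:,:2]@a; vv=r2[:,:2]@y; k=(uu>np.percentile(f,2))&(uu<np.percentile(f,98))
    print('far rail y end',np.percentile(vv[k],[1,98,99.5]))
    kn=w[(w[:,2]>.044)&(w[:,2]<.058)&(abs(w[:,0]-.566)<.03)&(abs(w[:,1]-.141)<.03)]
    kc=(kn[:,:2].max(0)+kn[:,:2].min(0))/2
    print('knob',kc,kn[:,:2].mean(0),'lane coords',kc@a,kc@y,'z',np.median(kn[:,2]), np.ptp(kn,axis=0))
    bb=w[(w[:,2]>.0135)&(w[:,2]<.025)]; uu=bb[:,:2]@a;vv=bb[:,:2]@y
    k=(abs(vv-kc@y)<.02)&(uu>kc@a+.02)&(uu<kc@a+.09)
    print('bolt tip u',np.percentile(uu[k],99),'v',np.percentile(vv[k],[2,50,98]))
E
python3 lane.py
```

```text
w4 theta deg -4.782395916622767 near rail [0.58064498 0.59411337] far [0.65242465 0.66609578] mid 0.623269009175335 0.6233703822736572 z 0.01539789825425051
stop y [-0.05745906 -0.04824356 -0.04243418] x [0.58254613 0.6642025 ] 0.03679196629179818
far rail y end [-0.04231041  0.1777952   0.20454016]
knob [0.56314046 0.14014662] [0.56332351 0.13990391] lane coords 0.549495638213942 0.1866086598843148 z 0.05105752936267981 [0.01840482 0.0185966  0.00946627]
bolt tip u 0.6162241472000596 v [0.16826297 0.18545065 0.2014351 ]
w5 theta deg -4.785314893928146 near rail [0.58075021 0.59437612] far [0.65258127 0.66624298] mid 0.6234786972808417 0.6234965958810228 z 0.015449548705795003
stop y [-0.05726754 -0.04655618 -0.04201403] x [0.58277419 0.66465538] 0.036828061848181645
far rail y end [-0.04283918  0.17864847  0.20551643]
knob [0.56407105 0.14066633] [0.56408884 0.14080953] lane coords 0.5503701254497119 0.18723218699074343 z 0.05117689891541937 [0.01794623 0.01793602 0.00781198]
bolt tip u 0.6166730165894764 v [0.16849668 0.18592614 0.20219873]
```

```bash
cat >> h.py <<'E'
TH=np.radians(-4.784); A=np.array([np.cos(TH),np.sin(TH)]); Y=np.array([-np.sin(TH),np.cos(TH)])
MID=.6234; STOP=-.0422
def lane(x,y,z):   # lane_stop coords -> world
    p=(MID+x)*A+(STOP+y)*Y; return np.array([p[0],p[1],z])
def yawfor(a,cur=None):  # tool y along world angle a
    return a+np.pi/2 if YS>0 else a-np.pi/2
YS=1
E
python3 - <<'E'
import h
from h import *
for ys in (1,-1):
    h.YS=ys
    for nm,p,a in [('knob',lane(-.071,.23,.026),TH),('k2',lane(-.113,.23,.026),TH),('s',lane(0,.035,.033),TH),('m',lane(0,.28,.1),TH),('t4',(.426,.297,.03),.08),('t2',(.437,-.108,.03),0),('tray',(.45,-.45,.03),.07),('t5',(.561,.358,.03),-.14)]:
        q=manip.ik(p,ori(h.yawfor(a))); print(ys,nm,np.round(p,3),None if q is None else np.round(q,2))
E
```

```text
1 knob [0.566 0.141 0.026] [ 0.07  0.8  -0.53  1.8   0.6   0.71 -0.88]
1 k2 [0.524 0.145 0.026] [ 0.05  0.75 -0.52  1.91  0.6   0.64 -0.94]
1 s [ 0.621 -0.059  0.033] [ 0.38  0.83 -0.51  1.7   0.54  0.76 -0.48]
1 m [0.641 0.185 0.1  ] [ 0.04  0.81 -0.6   1.55  0.53  0.95 -0.81]
1 t4 [0.426 0.297 0.03 ] [-0.25  0.73 -0.57  1.97  0.66  0.63 -1.18]
1 t2 [ 0.437 -0.108  0.03 ] [ 0.51  0.63 -0.45  2.15  0.57  0.49 -0.38]
1 tray [ 0.45 -0.45  0.03] [ 1.01  0.83 -0.44  1.66  0.47  0.76  0.42]
1 t5 [0.561 0.358 0.03 ] [-0.28  0.89 -0.55  1.57  0.58  0.84 -1.19]
-1 knob [0.566 0.141 0.026] [-0.93  0.97  0.9   1.87 -1.02  0.85 -2.72]
-1 k2 [0.524 0.145 0.026] [-0.99  0.93  0.9   1.97 -1.05  0.8  -2.69]
-1 s [ 0.621 -0.059  0.033] [-0.35  0.84  0.54  1.74 -0.61  0.73 -2.72]
-1 m [0.641 0.185 0.1  ] [ 0.29  1.02 -1.08  1.54  0.95  1.18  2.08]
-1 t4 [0.426 0.297 0.03 ] [-1.44  1.03  1.08  2.04 -1.22  0.94 -2.72]
-1 t2 [ 0.437 -0.108  0.03 ] [-0.02  0.59  0.2   2.18 -0.28  0.4  -2.73]
-1 tray [ 0.45 -0.45  0.03] [ 0.65  0.79  0.09  1.69 -0.11  0.67 -2.27]
-1 t5 [0.561 0.358 0.03 ] [ 0.    1.14 -1.08  1.56  1.08  1.14  1.67]
```

View pics/w1.png

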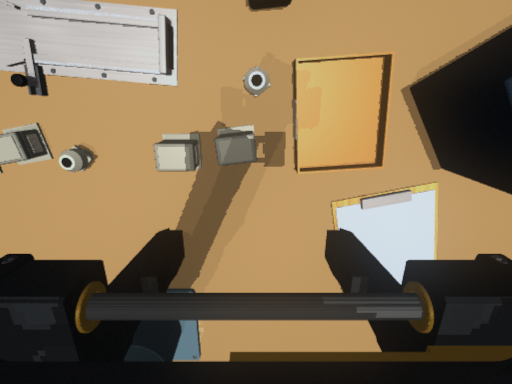

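```bash
python3 - <<'E'
from h import *
o=ori(yawfor(TH)); manip.grip(.05,f_grip=15)
k=np.array([.5647,.1408])
manip.movep((*k,.12),o); 
s=manip.snapshot('wrist');save(s,'b0');f0=manip.current_ft_force()
print(manip.move_linear((*k,.028),max_speed=.08,force_limit=10),manip.current_eef_pos(),manip.current_ft_force()-f0)
manip.grip(.01,f_grip=15); print('w',manip.current_grip_width(),manip.current_ft_force()-f0)
e=k-A*.0445
print(manip.move_linear((*e,.028),max_speed=.04,force_limit=12),manip.current_eef_pos(),manip.current_ft_force()-f0)
manip.grip(.05); print(manip.current_grip_width(), manip.current_eef_pos(),manip.current_ft_force()-f0)
p=manip.current_eef_pos(); manip.move_linear((p[0],p[1],.12))
manip.movep((.48,.15,.30),ori(0))
s=manip.snapshot('wrist');save(s,'b1');np.save('w5.npy',cloud(s));np.save('w4.npy',cloud(s));print(manip.current_clock())
E
sed -i 's/abs(w\[:,0\]-.566)<.03/abs(w[:,0]-.53)<.06/' lane.py; python3 lane.py
```

```text
False [0.56511146 0.14096687 0.02851114] [ 0.23800313  0.94596083 -0.46573122]
w 0.018948762324626084 [-0.80805195  0.75151634  0.56603246]
True [0.52555328 0.14408233 0.0280832 ] [ 1.29448585  1.37044497 -0.10252749]
0.0501115543423338 [0.52607953 0.14378799 0.02794482] [ 0.68327216 -0.02847358 -1.34882304]
14.2
w4 theta deg -4.795016555363427 near rail [0.5805423  0.59423986] far [0.6524276  0.66619985] mid 0.6233337293820862 0.6233710788617032 z 0.015386510063442882
stop y [-0.05714229 -0.04678343 -0.041826  ] x [0.58268489 0.66413071] 0.036744029098698006
far rail y end [-0.04239774  0.19695621  0.20748486]
knob [0.50241488 0.15309368] [0.51973955 0.14649363] lane coords 0.48785921087233164 0.19455532249637772 z 0.05125914403153695 [0.06336046 0.0350685  0.01385807]
bolt tip u 0.5770720760678888 v [0.17636706 0.18743017 0.19855429]
w5 theta deg -4.795016555363427 near rail [0.5805423  0.59423986] far [0.6524276  0.66619985] mid 0.6233337293820862 0.6233710788617032 z 0.015386510063442882
stop y [-0.05714229 -0.04678343 -0.041826  ] x [0.58268489 0.66413071] 0.036744029098698006
far rail y end [-0.04239774  0.19695621  0.20748486]
knob [0.50241488 0.15309368] [0.51973955 0.14649363] lane coords 0.48785921087233164 0.19455532249637772 z 0.05125914403153695 [0.06336046 0.0350685  0.01385807]
bolt tip u 0.5770720760678888 v [0.17636706 0.18743017 0.19855429]
```

View pics/b1.png

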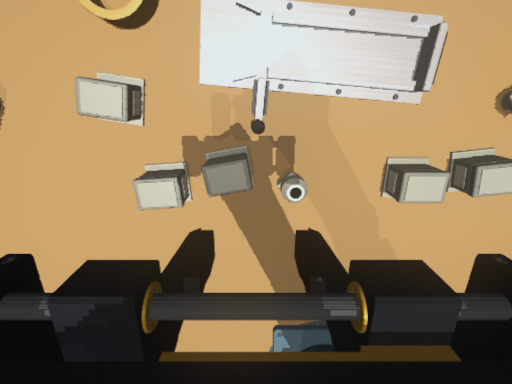

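```bash
cat >> h.py <<'E'
def look(c,a=0,z=.25):
    manip.movep((c[0],c[1],z),ori(yawfor(a)))
    s=manip.snapshot('wrist'); ts=tubs(s,False)
    ts=[t for t in ts if 44<t[1][0]<58 and 60<t[1][1]<78]
    ts.sort(key=lambda t:np.hypot(*(t[0]-np.array(c))))
    for t in ts[:3]: print('see',np.round(t[0],4),np.round(t[1],1),round(np.degrees(t[2]),1),round(t[3],4),round(t[4],2))
    return ts[0],s
def pick(c,a=0):
    manip.grip(.082,f_grip=25)
    t,s=look(c,a)
    c,a=t[0],t[2]
    o=ori(yawfor(a)); manip.movep((*c,.10),o)
    manip.pause(.3); f0=manip.current_ft_force()
    hit=manip.move_linear((*c,.030),max_speed=.1,force_limit=8)
    manip.grip(.04,f_grip=25); w=manip.current_grip_width()
    manip.move_linear((*c,.10),max_speed=.1); manip.pause(.5)
    fs=[]
    for _ in range(5): fs.append(manip.current_ft_force()); manip.pause(.05)
    dz=np.mean(fs,0)[2]-f0[2]
    print('pick',np.round(c,4),'hit',hit,'width',round(w,4),'dz',round(dz,2),'grams',round(-dz/9.81*1000),manip.current_clock())
    return dz
E
python3 - <<'E'
from h import *
manip.movep((.47,-.38,.38),ori(0)); s=manip.snapshot('wrist');save(s,'tr');w=cloud(s)
d=manip.cut_out(s,'tray')[0];p=w[d['region']];p=p[~np.isnan(p[:,0])];print(d['score'],np.percentile(p[:,2],[5,50,95]))
r=p[(p[:,2]>.026)&(p[:,2]<.038)]; (c,wh,a)=cv2.minAreaRect((r[:,:2]*1000).astype(np.float32)); print(c,wh,a)
dz=pick((.4495,-.2165),.12)
s=manip.snapshot('wrist');save(s,'p1')
E
```

```text
0.64 [0.00295692 0.00467409 0.03225811]
(502.4921875, -408.52099609375) (200.39410400390625, 165.33554077148438) 3.8577451705932617
see [ 0.4491 -0.2167] [49.9 67.7] 6.4 0.0623 0.64
see [ 0.4359 -0.1095] [49.9 67.3] 0.2 0.0625 0.75
pick [ 0.4491 -0.2167] hit False width 0.0499 dz -0.74 grams 75 22.1667
```

View pics/tr.png

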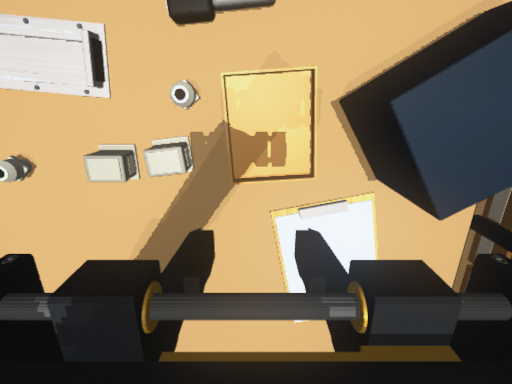

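View pics/p1.png

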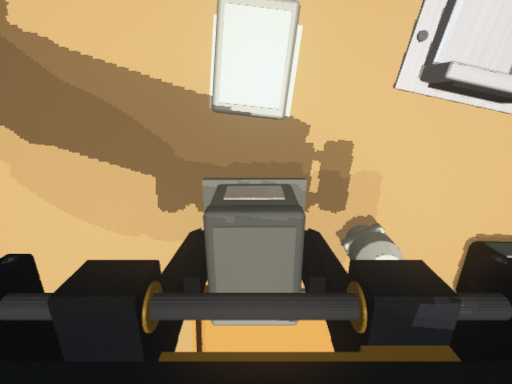

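```bash
cat >> h.py <<'E'
TC=np.array([.5025,-.4085]);TA=np.radians(3.86)
def tray(x,y):
    return TC+x*np.array([np.cos(TA),np.sin(TA)])+y*np.array([-np.sin(TA),np.cos(TA)])
def to_tray(x,y):
    p=tray(x,y); o=ori(yawfor(TA))
    c=manip.current_eef_pos(); 
    manip.movep((*p,.13),o); manip.pause(.2)
    hit=manip.move_linear((*p,.0325),max_speed=.06,force_limit=4); e=manip.current_eef_pos()
    manip.grip(.062); manip.move_linear((*p,.13),max_speed=.15)
    print('trayed hit',hit,'ez',e,manip.current_clock())
E
python3 - <<'E'
from h import *
to_tray(-.047,-.038)
s=manip.snapshot('wrist');save(s,'p2'); tubs(s)
print(tray(-.047,-.038))
dz=pick((.436,-.1095),0)
E
```

```text
trayed hit True ez [ 0.45805798 -0.44945647  0.03423904] 26.025
tub 0.91 [196. 254.] c [ 0.4576 -0.4496] wh [50.  68.8] xdir 4.0 z 0.0662
[ 0.45816473 -0.44957778]
see [ 0.436  -0.1076] [50.  66.3] -0.1 0.0625 0.61
pick [ 0.436  -0.1076] hit False width 0.0498 dz -4.5 grams 459 32.05
```

View pics/p2.png

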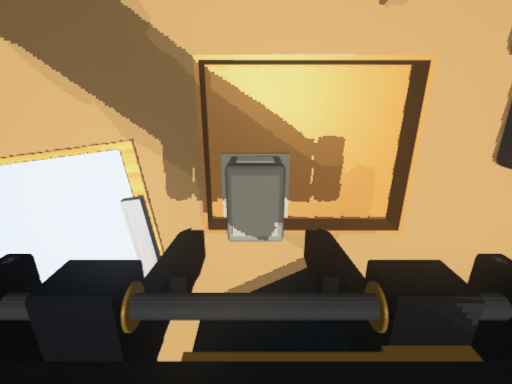

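The first tub weighed in as empty and stands level in the tray. The second weighs about 459 g, so it is full and goes into the lane.

```bash
cat >> h.py <<'E'
def to_lane(ytarget,dx=0,dz=.0012):
    o=ori(yawfor(TH)); c=manip.current_eef_pos()
    manip.move_linear((c[0],c[1],.15),max_speed=.2)
    p=lane(dx,.305,.15); manip.movep(p,o); manip.pause(.2)
    hit=manip.move_linear(lane(dx,.305,.031),max_speed=.06,force_limit=3); z=manip.current_eef_pos()[2]
    print('floor',hit,z)
    z=max(z,.0325)+dz; manip.move_linear(lane(dx,.305,z),max_speed=.03); manip.pause(.2)
    f0=manip.current_ft_force()
    hit=manip.move_linear(lane(dx,ytarget-.004,z),max_speed=.06,force_limit=9)
    e=manip.current_eef_pos(); print('slid',hit,'x',e[:2]@A-MID,'y',e[:2]@Y-STOP,'z',e[2],manip.current_ft_force()-f0,manip.current_clock())
E
python3 - <<'E'
from h import *
to_lane(.035)
s=manip.snapshot('wrist');save(s,'l1')
E
```

```text
floor True 0.03324624996124811
slid False x 2.1872448515813936e-05 y 0.03562487886904367 z 0.03482050464764809 [-1.33900639  8.6797606   3.13304435] 41.0667
```

View pics/l1.png

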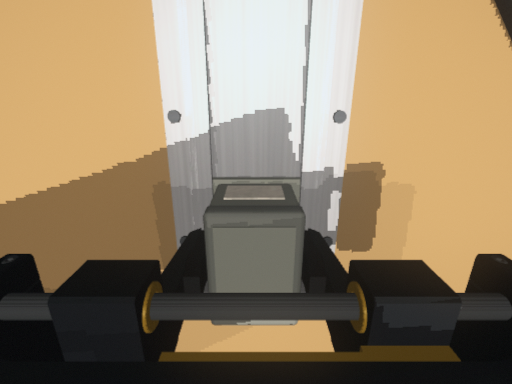

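```bash
cat >> h.py <<'E'
def rel_lane():
    e=manip.current_eef_pos()
    hit=manip.move_linear((e[0],e[1],.0315),max_speed=.03,force_limit=4); print('down',hit,manip.current_eef_pos()[2])
    manip.grip(.066); e=manip.current_eef_pos(); manip.move_linear((e[0],e[1],.16),max_speed=.15)
E
python3 - <<'E'
from h import *
rel_lane()
e=manip.current_eef_pos(); manip.movep((e[0],e[1]-.0,.25),ori(yawfor(TH)))
s=manip.snapshot('wrist');save(s,'l2');
for t in tubs(s): print('lane x',t[0]@A-MID,'y',t[0]@Y-STOP)
pick((.4502,.1906),.18)
s=manip.snapshot('side');save(s,'l3')
E
```

```text
down True 0.03311455213261403
tub 0.79 [355. 182.] c [ 0.4501 -0.4179] wh [ 3.5 28.4] xdir -82.6 z 0.0296
tub 0.75 [165. 254.] c [ 0.621  -0.0577] wh [47.7 67.2] xdir -4.6 z 0.0655
lane x -0.13999288460351894 y -0.33670579557004837
lane x 0.00021793962439320413 y 0.036460198669757145
see [0.4508 0.1927] [50. 67.] 10.5 0.0624 0.7
see [0.4257 0.2979] [50. 68.] 4.3 0.0625 0.84
see [0.5611 0.3583] [48.1 69.2] -8.3 0.0624 0.86
pick [0.4508 0.1927] hit False width 0.0499 dz -0.75 grams 77 48.9833
```

View pics/l3.png

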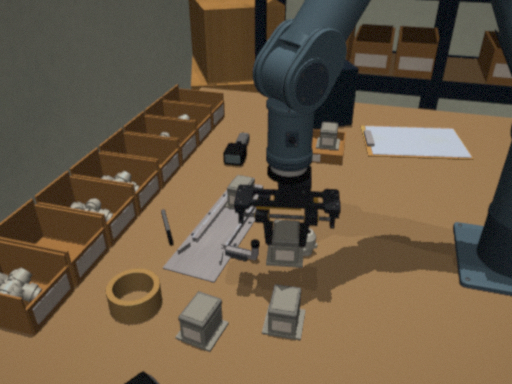

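Tub 1 is home in the lane (lane x 0.2 mm, y 36 mm). Tub 3 is light, so it goes to the tray.

```bash
python3 - <<'E'
from h import *
e=manip.current_eef_pos(); manip.move_linear((e[0],e[1],.16),max_speed=.2)
q=tray(.047,0); manip.movep((*q,.16),ori(yawfor(TA)))
to_tray(.047,0.0)
s=manip.snapshot('wrist');save(s,'p3'); tubs(s)
pick((.4257,.2979),.07)
E
```

```text
trayed hit True ez [ 0.54927243 -0.40523886  0.03424692] 54.775
tub 0.68 [220. 153.] c [ 0.4581 -0.4483] wh [49.4 66.2] xdir 3.8 z 0.0661
tub 0.61 [196. 253.] c [ 0.5489 -0.4056] wh [49.9 68.4] xdir 4.0 z 0.0662
see [0.4256 0.2993] [49.8 67.5] 3.8 0.0623 0.86
pick [0.4256 0.2993] hit False width 0.0497 dz -4.06 grams 414 62.0083
```

View pics/p3.png

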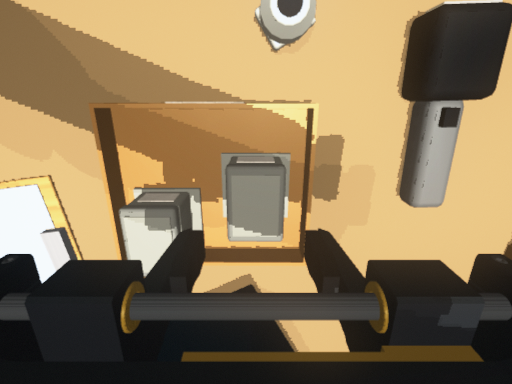

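Both empties stand flat in the tray. Tub 4 is full (about 414 g) and goes into the lane behind the first.

```bash
python3 - <<'E'
from h import *
to_lane(.105)
s=manip.snapshot('wrist');save(s,'l4')
rel_lane()
e=manip.current_eef_pos(); manip.movep((e[0],e[1],.27),ori(yawfor(TH)))
s=manip.snapshot('wrist');save(s,'l5')
for t in tubs(s): print('lane x',t[0]@A-MID,'y',t[0]@Y-STOP)
pick((.5611,.3583),-.14)
E
```

```text
floor True 0.03323701143316829
slid True x -0.00045026432889805346 y 0.10657889167151706 z 0.034511168810703235 [0.40444413 1.73712195 1.16222093] 69.125
down False 0.03279897228616419
tub 0.87 [160. 257.] c [0.6256 0.0113] wh [49.8 68.2] xdir -4.5 z 0.0654
tub 0.75 [211. 255.] c [ 0.6207 -0.0581] wh [49.9 66.7] xdir -4.6 z 0.0655
lane x -0.0008907080680088386 y 0.10563139577802204
lane x -4.7981917130734963e-05 y 0.036073552894359304
see [0.5631 0.3598] [49.9 67.6] -7.5 0.0624 0.78
pick [0.5631 0.3598] hit False width 0.0496 dz -1.13 grams 115 77.325
```

View pics/l5.png

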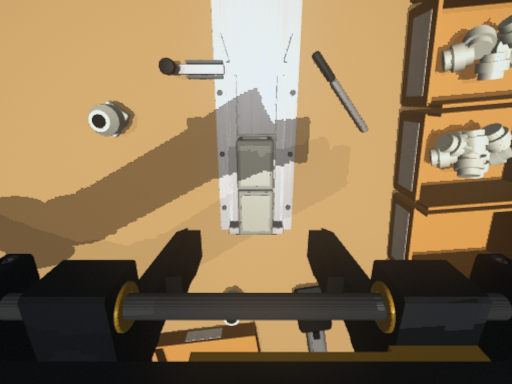

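The lane tubs are touching (centres 36 and 106 mm from the stop). Tub 5 is light, so it goes to the third tray slot after I check the slot is free.

```bash
python3 - <<'E'
from h import *
s=manip.snapshot('scene'); tubs(s)
e=manip.current_eef_pos(); manip.move_linear((e[0],e[1],.16),max_speed=.2)
q=tray(-.047,.04); manip.movep((*q,.16),ori(yawfor(TA)))
to_tray(-.047,.04)
manip.movep((*tray(0,0.),.28),ori(yawfor(TA)))
s=manip.snapshot('wrist');save(s,'p4')
R=np.array([[np.cos(TA),np.sin(TA)],[-np.sin(TA),np.cos(TA)]])
for t in tubs(s): print('tray',R@(t[0]-TC))
E
```

```text
tub 0.82 [207. 271.] c [0.6296 0.0139] wh [47.3 65.4] xdir -2.7 z 0.0657
tub 0.67 [200. 244.] c [ 0.6253 -0.057 ] wh [46.  63.8] xdir -6.9 z 0.0655
tub 0.66 [143. 150.] c [ 0.463  -0.4456] wh [44.3 65.2] xdir 5.5 z 0.0663
tub 0.6 [216. 413.] c [0.587  0.3572] wh [13.2 64.1] xdir -1.3 z 0.1133
tub 0.58 [160. 132.] c [ 0.5531 -0.4445] wh [42.4 65.9] xdir 4.4 z 0.066
trayed hit True ez [ 0.4528098  -0.37171236  0.0341685 ] 83.625
tub 0.92 [184. 282.] c [ 0.5478 -0.4469] wh [47.9 66.9] xdir 3.2 z 0.0664
tub 0.78 [132. 220.] c [ 0.4528 -0.3722] wh [49.2 67.7] xdir 4.5 z 0.0665
tub 0.71 [185. 224.] c [ 0.4588 -0.4487] wh [47.8 66.5] xdir 4.5 z 0.0664
tray [ 0.0425717  -0.04134779]
tray [-0.0471653  0.0395505]
tray [-0.04626553 -0.03718295]
```

View pics/p4.png

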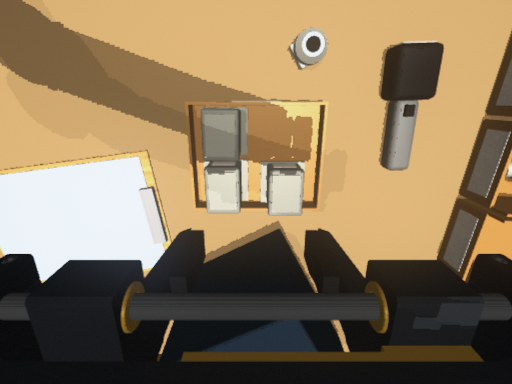

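The knock shifted the tray tub to (0.043, -0.041), which is still flat and inside its limits. Now I'll shut the bolt.

```bash
python3 - <<'E'
from h import *
o=ori(yawfor(TH)); manip.grip(.05,f_grip=15)
k=np.array([.5258,.1439])
manip.movep((*k,.16),o)
s=manip.snapshot('wrist');save(s,'c0')
print(manip.move_linear((*k,.028),max_speed=.08,force_limit=8),manip.current_eef_pos())
manip.grip(.01,f_grip=15); print('w',manip.current_grip_width())
e=k+A*.0455
print(manip.move_linear((*e,.028),max_speed=.04,force_limit=14),(manip.current_eef_pos()[:2]-k)@A,manip.current_ft_force())
manip.grip(.05); p=manip.current_eef_pos(); print('knob lane x',p[:2]@A-MID); manip.move_linear((p[0],p[1],.14))
manip.movep((.50,.08,.34),ori(0))
s=manip.snapshot('wrist');save(s,'c1');np.save('w5.npy',cloud(s));np.save('w4.npy',cloud(s));print(manip.current_clock())
for t in tubs(s): print('lane x',t[0]@A-MID,'y',t[0]@Y-STOP)
E
python3 lane.py | tail -2
python3 - <<'E'
import cv2
i=cv2.imread('pics/c1.png'); cv2.imwrite('pics/c1b.png',cv2.resize(i,(800,600),interpolation=cv2.INTER_CUBIC))
E
```

```text
False [0.52610464 0.14396334 0.02837685]
w 0.018786012107240048
True 0.04167768754370361 [-0.83878048 -1.33478983  7.56558786]
knob lane x -0.07100018637989414
92.8417
tub 0.78 [ 68. 303.] c [0.6239 0.0119] wh [48.4 67.7] xdir -4.6 z 0.0657
tub 0.6 [174. 498.] c [ 0.452  -0.3407] wh [12.2 47.3] xdir -77.8 z 0.0647
tub 0.6 [ 72. 348.] c [ 0.619  -0.0584] wh [48.6 66.8] xdir -4.4 z 0.0657
lane x -0.0026921395696358763 y 0.10610843133248185
lane x -0.14459414662001363 y -0.2595731731001289
lane x -0.0016834850612355012 y 0.0356196150908422
knob [0.5663129  0.14000722] [0.56629497 0.14003941] lane coords 0.5538185561400106 0.18329574138842825 z 0.05124771380400805 [0.01801712 0.01845011 0.00901438]
bolt tip u 0.6202738276298466 v [0.16452349 0.18210694 0.19867324]
```

View pics/c1b.png

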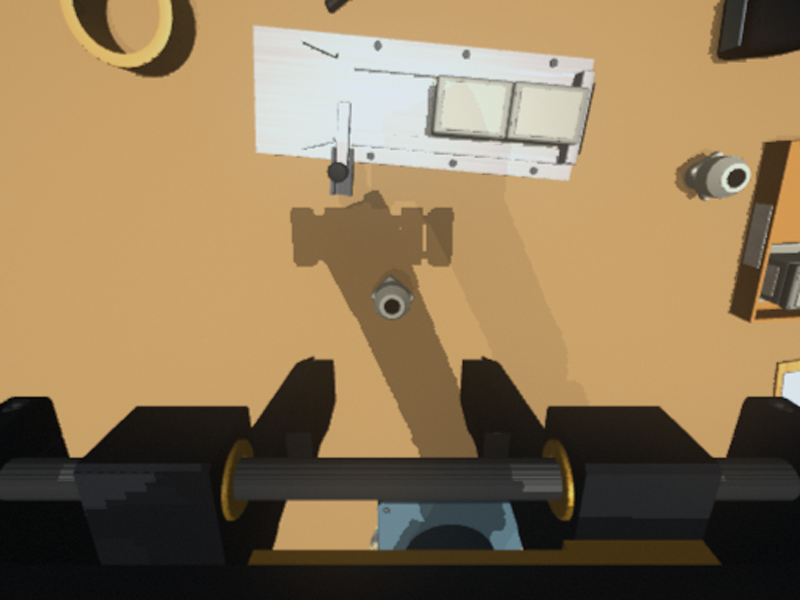

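```bash
python3 - <<'E'
from h import *
s=manip.snapshot('scene');save(s,'f0');tubs(s)
manip.pause(.5);print(manip.current_clock()); manip.hand_in()
E
```

```text
tub 0.93 [209. 269.] c [0.6303 0.0133] wh [43.8 67. ] xdir -6.8 z 0.0656
tub 0.86 [162. 132.] c [ 0.5537 -0.444 ] wh [43.9 64.9] xdir 0.6 z 0.0659
tub 0.79 [198. 245.] c [ 0.6264 -0.0577] wh [48.  63.6] xdir -3.3 z 0.0656
tub 0.76 [143. 147.] c [ 0.4647 -0.4466] wh [45.  67.4] xdir 7.2 z 0.0664
tub 0.64 [149. 168.] c [ 0.459  -0.3687] wh [41.9 63.9] xdir 3.6 z 0.0661
93.4917
the job is handed in; nothing more can be done
```

View pics/f0.png

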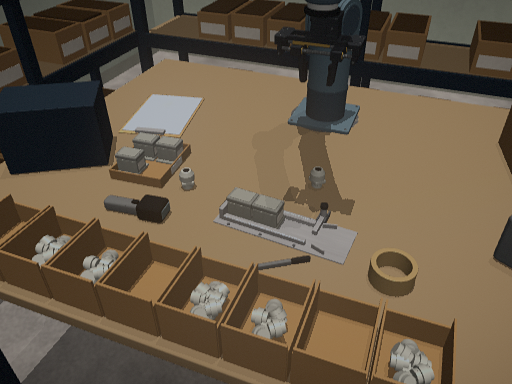

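I handed the job in at 93.5 s, with both full tubs in the lane, the bolt shut behind them and the three empties in the returns tray. No verdict is reported, so the results below are my own readings.

- **Bolt:** I drew it fully back first, with its tip about 46 mm short of the lane's middle line. After the tubs were in, I shut it until the knob stood 71.0 mm from the middle line, which is the fully shut position.
- **Weighing:** lifting read about 459 and 414 g for the two full tubs, and 75, 77 and 115 g for the three empties. Four of the five fall inside or close to the stated ranges. The 75 and 77 g readings are below the 95 g minimum because the force reading is noisy, but full and empty are clearly apart.
- **Lane:** the full tubs' centres are about 36 and 106 mm from the stop, so the first is home and the second is touching it. Both sit within 3 mm of the middle line and are level.
- **Tray:** all three empties stand flat on the tray floor. One was knocked about 40 mm sideways after I set it down; it stayed upright and inside the limits, so I left it.
- **Bystanders:** the glands, tape, scanner and marker look unmoved in the last picture; I did not measure them again.

The cameras disagreed by up to about 8 mm on positions: the scene camera put tubs farther from the robot than the wrist camera did. I relied on the close wrist views and contact with the parts.

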